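# Put the jam tray away under the counter display stand

## Robot

A 6-joint arm with a two-finger parallel gripper is mounted at the origin on the work surface. World frame = base frame: x ahead of the robot, y to its left, z up, the work surface at z = 0. Lengths are in mm, angles in rad, forces in N, time in s.
With the tool pointing down it reaches from about 275 to 1000 mm from the base axis. Payload 8.4 kg.
Tool frame: the origin (TCP) lies between the finger pads; the fingertips stand 22 mm ahead of it and the grasp point (between the pads) lies 3 mm ahead of it; z points along the fingers, y is the line along which they close (so a half turn about z gives the same grasp; the last joint's range is limited). The gripper opens to 85 mm and grips with 20 to 120 N. Pads are 22 mm wide; open, the fingers measure 114 mm over their backs; the gripper's body (76 mm by 85 mm) begins 54 mm behind the grasp point. The pads swing forward as they close: fully open they stand 13 mm farther back than shut.
Start: joints at [1.194, 0.353, 1.633, -0, 1.155, -0.002], TCP at [228.803, 581.616, 222.081] pointing down, gripper open.
Joint ranges: [-2.63, 2.63], [-0.92, 2.1], [0.06, 2.66], [-1.3, 4.44], [0, 2.69], [-3.02, 3.02]. Speed limits (rad/s): [2.22, 2.22, 2.79, 3.14, 3.14, 3.14].

## Interface

Orientations are given as [roll, pitch, yaw] about the fixed x, y, z axes, in that order (R = Rz(yaw) Ry(pitch) Rx(roll)).
In Python, from rig import r, grab_frame gives the robot as it stands.
- The arm moves only by the shell command python3 -m inch 'ROWS' [FORCE]. ROWS is JSON, a list of rows, each a list of 7 numbers: the turn, a rotation vector about the tool's x, y, z as a fraction of full scale, then the shift along the tool's x, y, z as a fraction of full scale, then the closure, from 0 (fully open) to 1 (shut). In form: [[rx, ry, rz, dx, dy, dz, fingers], ...]. A call has 1 to 8 rows; each row shifts and turns the commanded pose from where the row before left it, along the tool's axes as they then stand; what a row does not reach is not made up. Full scale, the value 1, is 2.5 cm for a shift and pi rad for a turn. A row lasts 1/12 s, in which the tool goes at most 41.7 mm and 7.16 degrees, less where a joint would pass 70% of its speed; a pose out of reach is approached as far as the arm can. A call with a number of a shift or a turn outside -1 to 1 is refused whole. A call with a gripper value outside its range is refused whole. The fingers move at their own pace and stop on an object; FORCE is the grip in N (left out, the last holds). Time passes only in rows, so rows that do not move let the fingers close. It gives the time, the measured TCP pose, the force, the opening and the grip force at its end, in the units of the state.
- r.sense(): the state, without advancing time (a new reading comes with each control period).
- grab_frame(name): name is "scene" or "top" or "wrist"; returns a dict with "pixels" (384x512x3 uint8, red, green, blue), "z_map" (384x512 float32, mm along the optical axis (not along the pixel's ray), 0 where there is no reading), "vertical_fov" (degrees; the focal length in pixels is half the picture's height over the tangent of half this angle, whatever the lens; pixels are square), "cx", "cy" (the principal point, pixels), "cam_to_world" (4x4, takes a point from camera to world coordinates). Camera axes: x right, y down, z forward; pixel columns grow to the right and rows downward; lengths in mm; the calibration is good to about 2 mm. A picture is of the moment at which its call begins.
- r.sign_off(): hands the job in; it is judged then, once.
The state is a dict: "clock": time; "qpos": joint angles; "qvel": joint speeds; "joint_efforts": joint torques, N m; "eef_pos": TCP position; "tcp_rot": TCP orientation; "contact_force": force on the tool from outside, world axes, zero at the start; "wrist_torque": the same for the moment, N m; "opening": opening from 0.0 (shut) to 1.0 (fully open); "grasp_force": force on a finger pad.
Only numpy, scipy, OpenCV 4.12 (cv2) and the standard library are available. Lean on these libraries where they do the work, as an engineer would, in place of code of your own. Each camera call takes 0.05 s, during which the arm holds its last target. There are 200 camera calls.

## Task

Swing the stand's steel retaining bar wide open, slide the tray with its two jam jars along the counter through the gap between the side panels and under the top board until it is fully home against the back stop, then swing the bar fully shut in front of it. Keep the tray on the counter and the jars upright in it, and leave everything else where it stands.

Things in the scene. Friction and masses are not known exactly. Their poses are not given: they have to be found in the camera images.
- stand: Fixed wooden stand, a low garage for the tray. Origin: on the counter, mid-mouth, in the plane of the side panels' front ends; its x points inward, y to one panel, z up. The mouth faces roughly world +y, stand +y roughly world +x. Gap between panels 138 mm (inner faces y = +-69), panels 16 mm thick, x = 0 to 196 mm, 45 mm high up to x=80, then 88 mm.
- stand_stop (a point): Middle of the stand's back stop face at counter height: x=172 mm, y=0 of the stand; the tray's inner end touches it when home.
- stand_edge (a point): Middle of the front lower edge of the stand's top board (the overhang): x=80 mm, 88 mm above the counter. Board 14 mm thick, 190 mm wide, reaches to x=206 mm; the first 80 mm inside the mouth are open above.
- gate (a joint): Steel retaining bar on a vertical hinge, swings level across the mouth. Rad: 0 shut (along the stand's -y), grows outward from the mouth; pi/2 points straight out (stand -x); limit 1.9. Bar 12 mm thick, centre 22 mm above the counter. Dry friction about 0.06 N m, no spring or latch, stays where left. Starts at 0 to 0.25. Shuts only with the tray out of its swing or inside (10 mm play).
- gate_hinge (a point): Hinge axis of the bar at counter height, at x=-14, y=+80 mm of the stand (the panel farther from the robot).
- gate_tip (a point): Free end of the bar, 167 mm from the hinge axis, 22 mm above the counter, on the axis of an upright 14 mm pin that reaches from 12 to 74 mm height.
- tray: Loose plain wooden open tray, 170 (its x) by 120 (its y) by 32 mm high, walls and floor 7 mm, 0.3 to 0.6 kg. Origin: centre of its underside. Starts in front of the mouth beyond the bar's swing, off the gap's centre line, turned up to 0.3 rad, a short end towards the mouth. Home: origin at x=87 mm, y=0 of the stand, x along the stand's x, its outer end 2 mm inside the mouth.
- jar_a: Small jam jar standing loose in the tray, 44 mm diameter, 58 mm high, about 0.14 kg; its top 65 mm above the counter. Origin: centre of its underside, z up.
- jar_b: Second jam jar standing in the tray, same as the first.
- bowl: Bystander: white ceramic bowl on top of the stand's board; leave alone. Origin: centre of its underside.
- mug: Bystander: white ceramic mug; leave alone. Origin: centre of its underside.
- can1: Bystander: plain aluminium drinks can; leave alone. Origin: centre of its underside.
- can2: Bystander: second plain aluminium drinks can; leave alone. Origin: centre of its underside.
- bottle: Bystander: green glass bottle, 200 mm tall; leave alone. Origin: centre of its underside.
- napkins: Bystander: steel napkin holder; leave alone. Origin: centre of its underside.
- spatula: Bystander: kitchen spatula lying on the counter; leave alone. Origin: centre of its underside.
Not all that is in view belongs to the job. What is shaped like the jar_b but red is not meant. What is shaped like the tray but blue or green is not meant.

How it is judged:
By the outcome, as a careful person would: the job done as asked, in the order asked, and still so for the second after the job is handed in, with the robot touching nothing.
It also fails if it takes over 72 s, if anything falls off the work surface, if the arm or the gripper's body presses on something with over 40 N, if the wrist force passes 120 N, or if a joint passes its speed limit or range.

## Working session

There is one attempt and no reset: what is moved stays moved. The work goes in short steps, Python scripts to look and compute and a shell command to move; the robot and the scene stay as the last step left them, time stands still between calls to the robot, and variables do not carry over. Pictures are saved under pics/ and viewed, at most 11 in all, crops included, and the job is handed in when it is done.

```bash
ls; mkdir -p pics; cat > h.py <<'E'
import numpy as np, cv2, json
from rig import r, grab_frame
def snap(name,fn=None):
    f=grab_frame(name)
    if fn: cv2.imwrite('pics/'+fn,cv2.cvtColor(f['pixels'],cv2.COLOR_RGB2BGR))
    np.savez('last_%s.npz'%name,**{k:np.array(v) for k,v in f.items()})
    return f
def load(name): return dict(np.load('last_%s.npz'%name))
def cloud(f):
    z=f['z_map'];h,w=z.shape;F=h/2/np.tan(np.radians(float(f['vertical_fov']))/2)
    v,u=np.mgrid[:h,:w]
    p=np.stack([(u-f['cx'])/F*z,(v-f['cy'])/F*z,z,np.ones_like(z)],-1)
    P=(p@np.array(f['cam_to_world']).T)[...,:3]; P[z==0]=np.nan
    return P
E
python3 - <<'E'
from h import *
for n in ('scene','top'):
    f=snap(n,n+'0.png'); print(n,np.round(f['cam_to_world'],2).tolist(),f['vertical_fov'],f['cx'],f['cy'])
a=[cv2.imread(f'pics/{n}0.png') for n in('top','scene')]
print(r.sense())
E
```

```text
pics
scene [[-0.73, 0.51, -0.45, 1236.59], [0.68, 0.54, -0.49, 832.53], [-0.01, -0.67, -0.74, 1278.54], [0.0, 0.0, 0.0, 1.0]] 44.396994079538025 254.45481130875052 190.81029210660617
top [[0.03, -1.0, 0.08, 381.68], [-1.0, -0.03, -0.0, 37.9], [0.0, -0.08, -1.0, 1834.45], [0.0, 0.0, 0.0, 1.0]] 43.354352028937384 248.8294191159864 200.69840188498972
{'clock': 0.1, 'qpos': array([ 1.19362567e+00,  3.53605103e-01,  1.63404992e+00,  6.79730560e-06,
        1.15520984e+00, -2.41503408e-03]), 'qvel': array([-0.00102808, -0.00256937, -0.00075926, -0.00214177,  0.00077688,
       -0.00020571]), 'joint_efforts': array([-1.25630420e-03, -6.06360126e+01, -3.42820036e+01,  8.34544721e-06,
        4.00143894e-03, -1.93798496e-05]), 'eef_pos': array([228.62348161, 581.21304965, 221.42460467]), 'tcp_rot': array([-3.14032046e+00, -9.28762512e-06,  2.76683428e+00]), 'contact_force': array([-0.51118114,  0.20856491,  0.02355259]), 'wrist_torque': array([ 0.02654891,  0.0219496 , -0.00853275]), 'grasp_force': 0.0, 'opening': 1.0006646519001547}
```

View pics/top0.png

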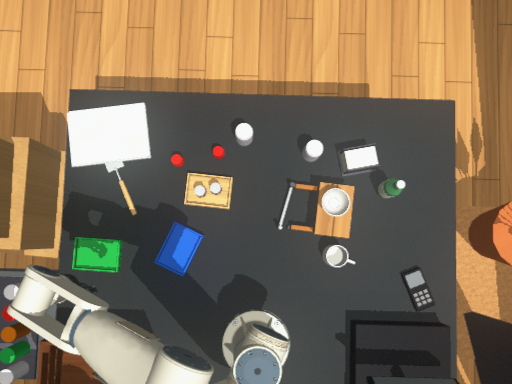

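View pics/scene0.png

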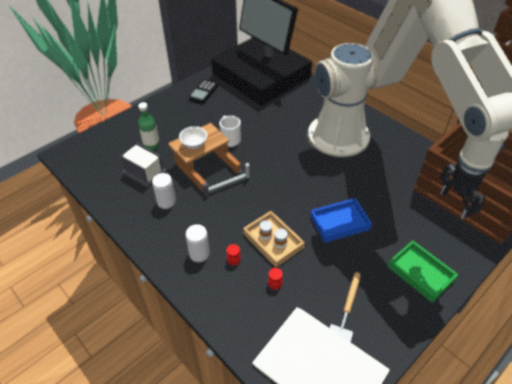

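The top view shows the plain wooden tray with two pale-lidded jars at about (208,190). The stand is at (325,208), with its bar and pin at (287,205). Tray candidates are wood (208,190), blue (180,248) and green (97,254); only the wooden one is plain and holds jars. Jar candidates are the pale ones at (200,190) and (215,188) and the red ones at (177,160) and (218,152). The red ones aren't meant.

```bash
cat > meas.py <<'E'
from h import *
for n in ('top','scene'):
    f=load(n);P=cloud(f);hsv=cv2.cvtColor(f['pixels'],cv2.COLOR_RGB2HSV)
    z=P[...,2]
    reg=(P[...,0]>350)&(P[...,0]<760)&(P[...,1]>-250)&(P[...,1]<300)
    wood=(hsv[...,0]<25)&(hsv[...,1]>70)&(hsv[...,2]>80)&reg
    def rect(m,lab):
        c,l,st,ce=cv2.connectedComponentsWithStats(m.astype(np.uint8))
        for i in range(1,c):
            if st[i,4]<25: continue
            p=P[l==i]; q=cv2.minAreaRect(p[:,:2].astype(np.float32))
            print(n,lab,'px',np.round(ce[i]),st[i,4],'z',np.round(np.median(p[:,2]),1),'ctr',np.round(q[0],1),'size',np.round(q[1],1),'ang',round(q[2],1))
    rect(wood&(z>22)&(z<40)&(P[...,1]>20),'trayrim')
    rect(wood&(z>92)&(z<112),'board')
    rect(wood&(z>36)&(z<52),'panel')
    rect(reg&(z>55)&(z<72)&(P[...,1]>60)&(P[...,1]<260)&(P[...,0]<640),'jar')
    grey=(hsv[...,1]<60)&(hsv[...,2]>90)&reg&(P[...,1]<20)&(P[...,1]>-140)
    rect(grey&(z>16)&(z<36),'bar'); rect(grey&(z>60)&(z<80),'pin')
E
python3 meas.py; python3 -c "
import cv2
a=cv2.imread('pics/top0.png')[130:260,150:370];cv2.imwrite('pics/crop0.png',cv2.resize(a,None,fx=3.6,fy=3.6,interpolation=2))"
```

```text
top trayrim px [208. 190.] 279 z 31.4 ctr [564.5 192.6] size [170.1 120.6] ang 85.7
top board px [321. 212.] 500 z 102.0 ctr [ 503.8 -226.5] size [ 50.7 190.7] ang 88.8
top panel px [306. 187.] 87 z 45.0 ctr [ 586.7 -175.3] size [82.6 16.3] ang 85.1
top panel px [301. 228.] 83 z 44.8 ctr [ 433.3 -160.7] size [79.3 15.9] ang 85.0
top jar px [215. 187.] 88 z 64.0 ctr [572.  162.7] size [38.  37.2] ang 21.8
top jar px [199. 190.] 88 z 64.1 ctr [560.  221.6] size [36.9 36.4] ang 47.4
top bar px [285. 206.] 111 z 27.6 ctr [514.9 -99.9] size [ 11.3 145.8] ang 75.1
scene trayrim px [274. 236.] 470 z 30.5 ctr [566.8 192.2] size [172.8 125.2] ang 85.2
scene trayrim px [265. 234.] 42 z 33.7 ctr [580.9 170.5] size [27.1 43.4] ang 43.5
scene trayrim px [280. 242.] 41 z 34.9 ctr [569.8 230.6] size [24.  43.3] ang 49.0
scene trayrim px [233. 258.] 55 z 31.2 ctr [719.1 167.7] size [27. 40.] ang 56.3
scene board px [206. 148.] 496 z 102.8 ctr [ 507.6 -226. ] size [ 53.4 189.5] ang 87.6
scene panel px [230. 157.] 112 z 44.4 ctr [ 434.6 -179.7] size [124.4  21.8] ang 86.5
scene panel px [196. 176.] 115 z 45.4 ctr [ 587.9 -191.1] size [114.7  20.1] ang 84.8
scene panel px [266. 233.] 32 z 41.1 ctr [582.8 172.3] size [18.6 36.6] ang 42.3
scene panel px [280. 241.] 32 z 40.1 ctr [571.8 229.5] size [22.7 39.2] ang 47.6
scene jar px [266. 226.] 116 z 65.1 ctr [575.  164.4] size [38.  38.3] ang 25.8
scene jar px [281. 234.] 116 z 64.6 ctr [562.3 220.7] size [42.4 35.6] ang 45.3
scene bar px [228. 181.] 141 z 26.1 ctr [513.3 -97.8] size [ 19.4 160.3] ang 74.1
```

View pics/crop0.png

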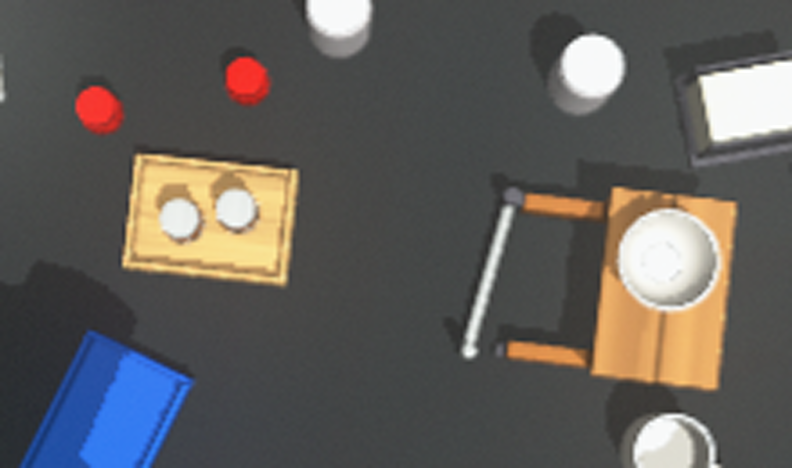

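The crop confirms it: wooden tray with two white-lidded jars, long axis nearly parallel to the stand's. The sizes agree with those given (170×120 tray, panels 154 apart, heights 32/45/102). I'll fix the stand frame and get moving.

```bash
cat > st.py <<'E'
from h import *
YS=-0.0875; O=np.array([513.5,-128.2])
ys=np.array([np.cos(YS),np.sin(YS)]); xs=np.array([ys[1],-ys[0]])
def S(p): d=np.asarray(p)[...,:2]-O; return np.stack([d@xs,d@ys],-1)
if __name__=='__main__':
    s=r.sense(); p=s['eef_pos']; a=s['tcp_rot']
    yawerr=(a[2]-(np.pi+YS)+np.pi)%(2*np.pi)-np.pi
    print('t %.2f'%s['clock'],'stand xy',np.round(S(p),1),'z %.1f'%p[2],'world',np.round(p,1),'rot',np.round(a,3),'yawerr %.4f'%yawerr,
     'F',np.round(s['contact_force'],1),'open %.2f grip %.1f'%(s['opening'],s['grasp_force']))
E
python3 -m inch '[[0,0,-0.0305,0,0,0,1],[0,0,-0.0305,0,0,0,1],[0,0,-0.0305,0,0,0,1],[0,0,0,-0.2,-0.44,0,1],[0,0,0,-0.4,-0.88,0,1],[0,0,0,-0.4,-0.88,0,1],[0,0,0,-0.4,-0.88,0,1],[0,0,0,-0.4,-0.88,0,1]]' 
python3 -m inch '[[0,0,0,-0.4,-0.88,0,1],[0,0,0,-0.4,-0.88,0,1],[0,0,0,-0.4,-0.88,0,1],[0,0,0,-0.4,-0.88,0,1],[0,0,0,-0.4,-0.88,0,1],[0,0,0,-0.4,-0.88,0,1],[0,0,0,-0.4,-0.88,0,1],[0,0,0,-0.4,-0.88,0,1]]'
python3 st.py
```

```text
clock: 0.77
eef_pos: [265.1, 476.9, 221.7]
tcp_rot: [-3.141, -0.0, 3.051]
contact_force: [0.3, -0.8, -0.1]
opening: 0.001
grasp_force: 0.0
clock: 1.43
eef_pos: [329.2, 294.7, 221.9]
tcp_rot: [-3.141, -0.0, 3.051]
contact_force: [0.5, 0.1, -0.5]
opening: -0.0
grasp_force: 0.0
t 1.43 stand xy [-405.2 -220.6] z 221.9 world [329.2 294.7 221.9] rot [-3.141 -0.     3.051] yawerr -0.0034 F [ 0.5  0.1 -0.5] open -0.00 grip 0.0
```

```bash
python3 -m inch '[[0,0,0,-0.4,-0.85,0,1],[0,0,0,-0.4,-0.85,0,1],[0,0,0,-0.4,-0.85,0,1],[0,0,0,-0.4,-0.85,0,1],[0,0,0,-0.4,-0.85,0,1],[0,0,0,-0.4,-0.85,0,1],[0,0,0,-0.4,-0.85,0,1],[0,0,0,-0.4,-0.85,0,1]]' >/dev/null
python3 -m inch '[[0,0,0,-0.4,-0.85,0,1],[0,0,0,-0.4,-0.85,0,1],[0,0,0,-0.4,-0.85,0,1],[0,0,0,-0.4,-0.85,0,1],[0,0,0,-0.4,-0.85,0,1],[0,0,0,-0.4,-0.85,0,1],[0,0,0,0,0,0,1],[0,0,0,0,0,0,1]]' >/dev/null
python3 st.py
python3 - <<'E'
from st import *
f=snap('wrist','w1.png')
E
```

```text
t 2.77 stand xy [-108.6  -81. ] z 221.8 world [442.3 -13.  221.8] rot [-3.142e+00 -1.000e-03  3.049e+00] yawerr -0.0050 F [-0.4 -0.5 -0.9] open 0.00 grip 0.0
```

View pics/w1.png

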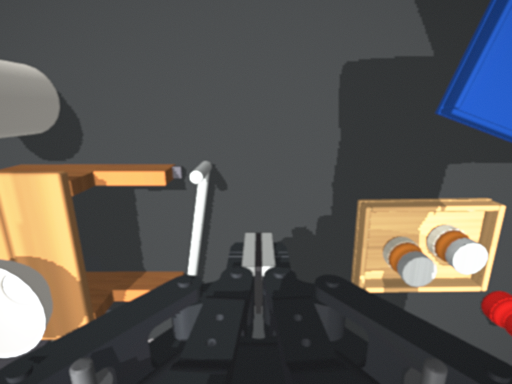

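The wrist view shows the pin at about (202,170), the bar running down to (195,270), the near panel at (120,174) and the tray at (428,245). I'll refine the numbers from this close view.

```bash
python3 - <<'E'
from st import *
f=load('wrist');P=cloud(f);z=P[...,2];q=S(P)
hsv=cv2.cvtColor(f['pixels'],cv2.COLOR_RGB2HSV);wood=(hsv[...,0]<25)&(hsv[...,1]>70)
def rect(m,l):
    c,lb,st,ce=cv2.connectedComponentsWithStats(m.astype(np.uint8))
    for i in range(1,c):
        if st[i,4]<60: continue
        k=lb==i; b=cv2.minAreaRect(q[k].astype(np.float32)); print(l,np.round(ce[i]),st[i,4],'z %.1f'%np.median(z[k]),'ctr',np.round(b[0],1),np.round(b[1],1),round(b[2],1),'min',np.round(np.percentile(q[k],1,0),1),'max',np.round(np.percentile(q[k],99,0),1))
rect(wood&(z>40)&(z<49),'panel')
rect(~wood&(z>20)&(z<34)&(q[...,0]<0)&(q[...,0]>-120)&(q[...,1]<60),'bar')
rect((z>68)&(z<80)&(q[...,0]<20)&(q[...,0]>-120)&(q[...,1]<-40),'pin')
rect(wood&(z>28)&(z<36)&(q[...,0]<-150),'trayrim')
rect((z>60)&(z<70)&(q[...,0]<-150)&(q[...,1]>-60),'jar')
rect((z>95)&(z<108)&wood,'board')
E
```

```text
panel [128. 177.] 1070 z 44.9 ctr [ 53.7 -77.2] [ 16.3 113.8] 89.9 min [ -2.7 -85.2] max [ 97.6 -69.6]
panel [450. 243.] 153 z 42.7 ctr [-344.2    9. ] [37.4 17.4] 56.0 min [-360.5   -2.7] max [-334.6   27.6]
panel [404. 255.] 135 z 42.7 ctr [-290.    25.2] [37.3 18.4] 45.0 min [-307.9   14.6] max [-278.3   43.2]
panel [123. 293.] 489 z 44.6 ctr [68.5 76.6] [17.3 79.4] 89.8 min [31.2 68.1] max [105.3  84.6]
panel [508. 321.] 82 z 45.3 ctr [-437.8  122.5] [28.4  8.3] 88.3 min [-442.1  108.7] max [-434.3  135.4]
bar [199. 223.] 947 z 26.8 ctr [-32.9 -16. ] [152.8  12.7] 79.8 min [-50.8 -90.6] max [-17.   56.6]
pin [197. 176.] 144 z 73.7 ctr [-44.7 -84.7] [12.7 13.3] 50.0 min [-51. -91.] max [-38.5 -78.7]
trayrim [418. 244.] 1761 z 31.4 ctr [-325.4   22.6] [171. 121.] 0.4 min [-409.6  -37.7] max [-239.9   81.8]
trayrim [443. 240.] 139 z 33.4 ctr [-342.1   12.3] [43.1 21.2] 69.6 min [-357.4   -5.4] max [-331.9   33.7]
trayrim [399. 250.] 159 z 32.7 ctr [-289.8   25.2] [43.7 23.1] 45.8 min [-311.7   11.3] max [-275.7   47.7]
trayrim [502. 313.] 199 z 31.4 ctr [-440.9  120.4] [38.9 15.7] 84.3 min [-448.9  101.8] max [-433.4  137.7]
jar [469. 257.] 924 z 65.1 ctr [-353.    15.5] [39.4 39.2] 14.8 min [-371.7   -3.4] max [-334.    33.7]
jar [419. 270.] 865 z 65.1 ctr [-296.7   32.4] [38.9 40. ] 54.9 min [-315.6   13.6] max [-278.    50.8]
board [ 45. 242.] 9403 z 101.7 ctr [115.6  -0.3] [190.2  78. ] 89.8 min [ 77.2 -94.7] max [148.2  86.2]
```

```bash
python3 -m inch '[[0,0,0.0016,-0.28,-0.62,0,1],[0,0,0,-0.28,-0.62,0,1],[0,0,0,-0.28,-0.62,0,1],[0,0,0,-0.28,-0.62,0,1],[0,0,0,-0.28,-0.62,0,1],[0,0,0,-0.28,-0.62,0,1],[0,0,0,-0.28,-0.62,0,1],[0,0,0,-0.28,-0.62,0,1]]' >/dev/null
python3 -m inch '[[0,0,0,0,0,0.5,1],[0,0,0,0,0,0.8,1],[0,0,0,0,0,0.8,1],[0,0,0,0,0,0.8,1],[0,0,0,0,0,0.8,1],[0,0,0,0,0,0,1],[0,0,0,0,0,0,1]]' >/dev/null
python3 st.py
```

```text
t 4.07 stand xy [ 13.6 -26.2] z 129.1 world [ 486.2 -139.4  129.1] rot [ 3.141e+00 -3.000e-03  3.049e+00] yawerr -0.0049 F [-0.6 -0.1  0.9] open -0.01 grip 0.0
```

```bash
python3 -m inch '[[0,0,0,0,0,0.73,1],[0,0,0,0,0,0.73,1],[0,0,0,0,0,0.73,1],[0,0,0,0,0,0.73,1],[0,0,0,0,0,0.73,1],[0,0,0,0,0.3,0,1],[0,0,0,0,0.48,0,1],[0,0,0,0,0.48,0,1]]' >/dev/null
python3 st.py
python3 -m inch '[[0,0,0,-0.12,0.55,0,1],[0,0,0,-0.12,0.55,0,1],[0,0,0,-0.12,0.54,0,1],[0,0,0,-0.32,0.47,0,1],[0,0,0,-0.33,0.47,0,1],[0,0,0,-0.33,0.46,0,1]]' >/dev/null
python3 st.py
python3 -m inch '[[0,0,0,-0.47,0.31,0,1],[0,0,0,-0.47,0.31,0,1],[0,0,0,-0.48,0.3,0,1],[0,0,0,-0.5,0.08,0,1],[0,0,0,-0.5,0.08,0,1],[0,0,0,-0.48,0.08,0,1],[0,0,0,0,0,0,1]]' >/dev/null
python3 st.py
python3 -m inch '[[0,0,0,-0.3,-0.04,0,1],[0,0,0,-0.3,-0.04,0,1],[0,0,0,0,0,0,1]]' >/dev/null
python3 st.py; python3 -c "
from h import *
snap('top','t2.png')
a=cv2.imread('pics/t2.png')[130:260,150:370];cv2.imwrite('pics/t2c.png',cv2.resize(a,None,fx=3.6,fy=3.6,interpolation=2))"
```

```text
t 4.73 stand xy [-18.1 -24. ] z 39.8 world [ 491.2 -108.1   39.8] rot [-3.142e+00  2.000e-03  3.048e+00] yawerr -0.0057 F [ 0.  -0.9  0.3] open -0.00 grip 0.0
t 5.23 stand xy [-94.5  10.6] z 39.4 world [532.3 -35.   39.4] rot [3.142e+00 2.000e-03 3.050e+00] yawerr -0.0043 F [ 0.1 -0.6  0.2] open 0.00 grip 0.0
t 5.82 stand xy [-122.6   84.9] z 39.0 world [608.8 -13.5  39. ] rot [3.141e+00 3.000e-03 3.050e+00] yawerr -0.0045 F [-0.2 -0.8  0.7] open -0.00 grip 0.0
t 6.07 stand xy [-119.3   98.1] z 38.6 world [621.6 -17.9  38.6] rot [-3.142e+00  1.000e-03  3.049e+00] yawerr -0.0050 F [-0.4 -0.2  0. ] open -0.00 grip 0.0
```

View pics/t2c.png

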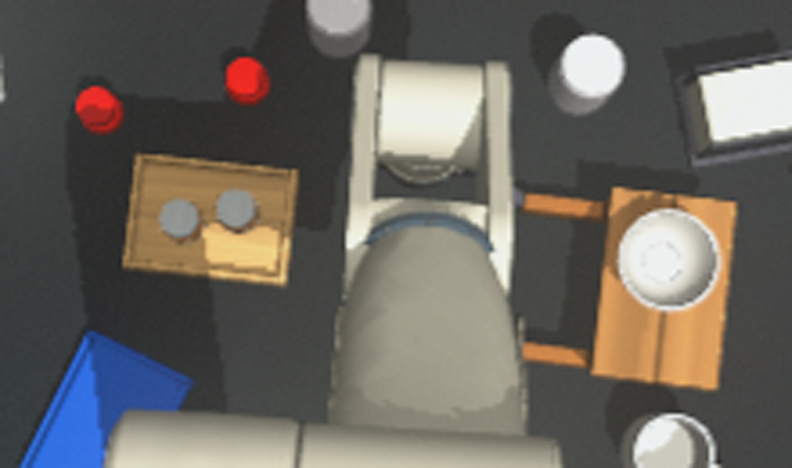

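The bar has left the mouth and its far side is hidden by the arm. I'll retreat and take a wrist picture over the tray on the way.

```bash
python3 -m inch '[[0,0,0,0.4,0,0,1],[0,0,0,0,0,-0.4,1],[0,0,0,0,0,-0.8,1],[0,0,0,0,0,-0.8,1],[0,0,0,0,0,-0.8,1],[0,0,0,0,0,-0.8,1],[0,0,0,0,0,-0.8,1],[0,0,0,0.08,0.4,-0.4,1]]' >/dev/null
python3 -m inch '[[0,0,0,0.09,0.78,0,0.7],[0,0,0,0.09,0.78,0,0.7],[0,0,0,0.09,0.78,0,0.7],[0,0,0,0.09,0.78,0,0.7],[0,0,0,0.09,0.78,0,0.7],[0,0,0,0.09,0.78,0,0.7],[0,0,0,0.09,0.78,0,0.7],[0,0,0,0.09,0.78,0,0.7]]' >/dev/null
python3 -m inch '[[0,0,0,0.08,0.78,0,0.7],[0,0,0,0.08,0.78,0,0.7],[0,0,0,0.08,0.78,0,0.7],[0,0,0,0.08,0.78,0,0.7],[0,0,0,0.08,0.78,0,0.7],[0,0,0,0.08,0.78,0,0.7],[0,0,0,0,0,0,0.7],[0,0,0,0,0,0,0.7]]' >/dev/null
python3 st.py; python3 - <<'E'
from st import *
snap('wrist','w3.png'); f=snap('top')
P=cloud(f);z=P[...,2];q=S(P)
k=(z>64)&(z<80)&(q[...,0]<-100)&(q[...,0]>-230)&(q[...,1]>50)&(q[...,1]<160)
print('pin',k.sum(),np.median(q[k],0))
k=(z>18)&(z<34)&(q[...,0]<-10)&(q[...,0]>-230)&(q[...,1]>50)&(q[...,1]<160)
if k.any(): b=cv2.minAreaRect(q[k].astype(np.float32)); print('bar',b)
E
```

```text
t 8.12 stand xy [-403.6   54.8] z 158.2 world [603.3 269.  158.2] rot [-3.141e+00 -1.000e-03  3.051e+00] yawerr -0.0031 F [-0.8  0.4 -0. ] open 0.30 grip 0.0
pin 0 [nan nan]
bar ((-17.88216781616211, 62.1280403137207), (22.76591682434082, 11.395551681518555), 81.69461059570312)
  return _methods._mean(a, axis=axis, dtype=dtype,
  ret = um.true_divide(
```

View pics/w3.png

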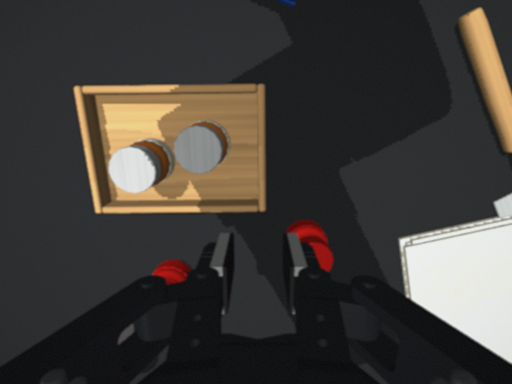

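The wrist view shows the fingers (258,270) lined up with the tray's outer wall (x≈263), and jar_b (200,148) clear of it. The bar reading is odd though, so I'll check the whole bar.

```bash
python3 - <<'E'
from st import *
f=load('top');P=cloud(f);z=P[...,2];q=S(P)
k=(z>16)&(z<80)&(q[...,0]<-8)&(q[...,0]>-220)&(q[...,1]>-120)&(q[...,1]<200)
c,l,st,ce=cv2.connectedComponentsWithStats(k.astype(np.uint8))
for i in range(1,c):
    if st[i,4]>8: print(st[i],ce[i].round(),cv2.minAreaRect(q[l==i].astype(np.float32)),np.median(z[l==i]))
im=f['pixels'][130:260,150:370,::-1]; cv2.imwrite('pics/t3c.png',cv2.resize(im,None,fx=3.6,fy=3.6,interpolation=2))
E
```

```text
[277 182  17  48 162] [285. 205.] ((-29.417985916137695, -1.6337814331054688), (180.15185546875, 14.735431671142578), 81.16107177734375) 27.33127791355264
```

View pics/t3c.png

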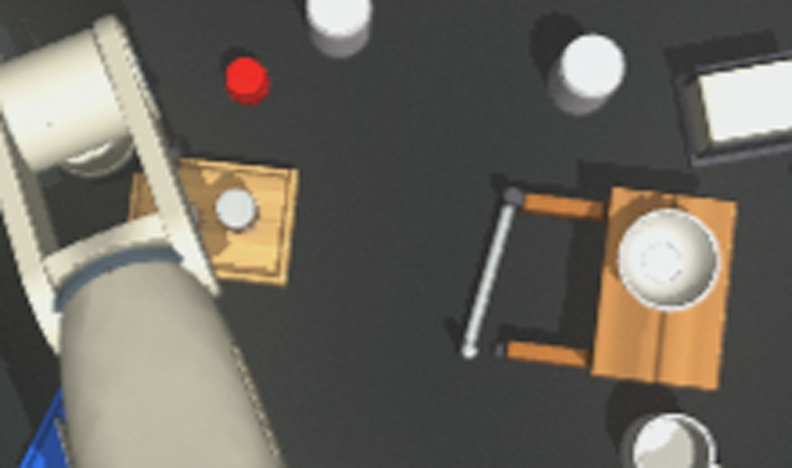

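The bar has not moved: the pin is still at crop (469,352), so the fingers passed over it. I'll measure the real fingertip height in the wrist depth.

```bash
python3 - <<'E'
from st import *
f=load('wrist');P=cloud(f);s=r.sense();p=s['eef_pos']
q=S(P)-S(p); z=P[...,2]-p[2]
v,u=np.mgrid[:384,:512]
k=(np.abs(q[...,0])<60)&(np.abs(q[...,1])<60)&(z>-60)&np.isfinite(z)&(P[...,2]>75)
print(k.sum(), np.percentile(z[k],[0,.5,1,5,25,50]))
for lo in range(-40,60,8):
    m=k&(z>=lo)&(z<lo+8)
    if m.sum()>5: print(lo,m.sum(),'x',np.percentile(q[m][:,0],[1,30,70,99]).round(),'y',np.percentile(q[m][:,1],[1,99]).round(),'px',int(u[m].mean()),int(v[m].mean()))
E
```

```text
40222 [ 8.70201069 17.0326398  20.50111777 42.05504909 66.72190322 83.4779549 ]
8 150 x [-24. -14.  12.  19.] y [-12.  10.] px 259 244
16 472 x [-27. -16.  14.  24.] y [-12.   9.] px 258 245
24 575 x [-27. -16.  14.  25.] y [-12.  10.] px 258 253
32 668 x [-27. -16.  14.  25.] y [-12.   9.] px 258 262
40 954 x [-21. -15.  12.  18.] y [-12.  10.] px 259 279
48 1087 x [-41. -19.  18.  39.] y [-15.   6.] px 256 281
56 2910 x [-47. -31.  28.  44.] y [-15.  10.] px 258 292
```

The wrist depth puts the fingertips about 9 mm above the reported TCP height instead of about 20 below. The finger width (22) checks out, so the depth is right and the reported height must be low by roughly 27 mm, which is why the bar was missed. I'll go back to the bar and measure the tips again, shut, before descending.

```bash
cat > tips.py <<'E'
from st import *
f=snap('wrist');P=cloud(f);s=r.sense();p=s['eef_pos']
q=S(P)-S(p); z=P[...,2]-p[2]
v,u=np.mgrid[:384,:512]
k=(np.abs(q[...,0])<40)&(np.abs(q[...,1])<14)&(z>-40)&(u>190)&(u<325)&(v>200)&(v<300)&np.isfinite(z)&(P[...,2]>3)
# nearest-to-camera structure: depth below 
k&=f['z_map']<260
print('tip rel z',np.percentile(z[k],[0,1,3,10]).round(1),'world',np.percentile(P[...,2][k],[0,1,3]).round(1)); m=k&(z<np.percentile(z[k],1)+10)
print('x',np.percentile(q[m][:,0],[1,99]).round(1),'y',np.percentile(q[m][:,1],[1,99]).round(1),'tip depth',np.median(f['z_map'][m]))
E
python3 -m inch '[[0,0,0,0.15,-0.4,0,1],[0,0,0,0.15,-0.76,0,1],[0,0,0,0.15,-0.76,0,1],[0,0,0,0.15,-0.76,0,1],[0,0,0,0.15,-0.76,0,1],[0,0,0,0.15,-0.76,0,1],[0,0,0,0.15,-0.76,0,1],[0,0,0,0.15,-0.76,0,1]]' >/dev/null
python3 tips.py
python3 -m inch '[[0,0,0,0.15,-0.76,0,1],[0,0,0,0.15,-0.76,0,1],[0,0,0,0.15,-0.76,0,1],[0,0,0,0.15,-0.76,0,1],[0,0,0,0.15,-0.76,0,1],[0,0,0,0.15,-0.76,0,1],[0,0,0,0.15,-0.76,0,1],[0,0,0,0.15,-0.76,0,1]]' >/dev/null
python3 -m inch '[[0,0,0,0.15,-0.76,0,1],[0,0,0,0.15,-0.76,0,1],[0,0,0,0.15,-0.76,0,1],[0,0,0,0.15,-0.76,0,1],[0,0,0,0.15,-0.76,0,1],[0,0,0,0.15,-0.76,0,1],[0,0,0,0,0,0,1],[0,0,0,0,0,0,1]]' >/dev/null
python3 st.py; python3 tips.py
```

```text
tip rel z [13.3 16.  18.5 25.5] world [171.5 174.2 176.6]
x [-15.7  10.4] y [-10.6  -5.4] tip depth 143.41234
t 10.27 stand xy [  7.1 -29.5] z 158.4 world [ 483.5 -132.7  158.4] rot [ 3.142 -0.     3.046] yawerr -0.0079 F [ 0.2  1.7 -0.3] open 0.00 grip 0.0
tip rel z [12.8 16.1 18.1 25.2] world [171.2 174.5 176.5]
x [-12.4  14.1] y [-12.   -6.8] tip depth 143.35973
```

```bash
python3 -m inch '[[0,0,0,0,-0.2,0.4,1],[0,0,0,0,0,0.74,1],[0,0,0,0,0,0.74,1],[0,0,0,0,0,0.74,1],[0,0,0,0,0,0.74,1],[0,0,0,0,0,0.74,1],[0,0,0,0,0,0.74,1],[0,0,0,0,0,0.74,1]]' >/dev/null
python3 -m inch '[[0,0,0,0,0,0,1],[0,0,0,0,0,0,1]]' >/dev/null
python3 st.py; python3 tips.py
python3 -c "
from h import *
f=load('wrist');cv2.imwrite('pics/w4.png',f['pixels'][...,::-1])"
```

```text
t 11.15 stand xy [ 10.3 -29.6] z 17.8 world [ 483.1 -135.9   17.8] rot [ 3.141e+00 -3.000e-03  3.050e+00] yawerr -0.0041 F [-0.2  0.2 -0. ] open -0.00 grip 0.0
tip rel z [ 1.8 14.6 17.2 24.1] world [20.5 33.3 36. ]
x [-13.3  13.1] y [-12.5  -7.1] tip depth 143.68066
```

View pics/w4.png

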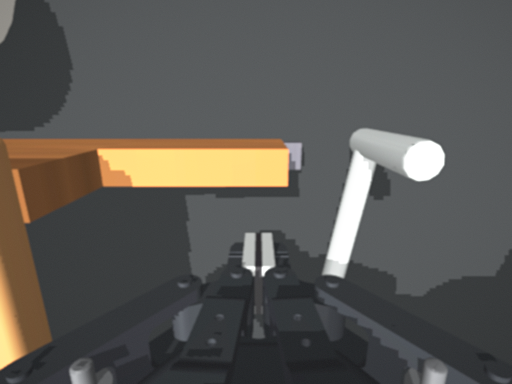

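The wrist view shows shut tips at (258,235) just inside the mouth, with the bar (345,225) and pin (425,160) to the right. The tips are about 30 mm up, so I'll go 14 mm lower and then push.

```bash
python3 -m inch '[[0,0,0,0,0,0.29,1],[0,0,0,0,0,0.29,1],[0,0,0,0,0.3,0,1],[0,0,0,0,0.48,0,1],[0,0,0,0,0.44,0,1],[0,0,0,-0.12,0.55,0,1],[0,0,0,-0.12,0.55,0,1]]' >/dev/null
python3 st.py
python3 -m inch '[[0,0,0,-0.12,0.54,0,1],[0,0,0,-0.32,0.47,0,1],[0,0,0,0,0,0,1]]' >/dev/null
python3 st.py; python3 - <<'E'
from st import *
f=snap('wrist');P=cloud(f);z=P[...,2];q=S(P);s=S(r.sense()['eef_pos'])
k=(z>69)&(z<80)&(q[...,0]<s[0]+10)&(q[...,1]<s[1]-20)
b=np.median(q[k],0);print('pin',k.sum(),b,'q',np.arctan2(-16.5-b[0],80-b[1]))
E
```

```text
t 11.78 stand xy [-48.4 -22.1] z 4.7 world [495.8 -78.1   4.7] rot [-3.141e+00  1.000e-03  3.049e+00] yawerr -0.0047 F [-0.4 -1.1  0.1] open 0.00 grip 0.5
t 12.03 stand xy [-74.6  -9.2] z 4.9 world [510.8 -53.1   4.9] rot [3.141e+00 2.000e-03 3.051e+00] yawerr -0.0028 F [-0.4 -0.   0.8] open -0.00 grip 0.0
pin 1709 [-132.24356253  -38.57691097] q 0.7733069862160901
```

The bar is moving (0.77 rad). Continuing the arc.

```bash
python3 -m inch '[[0,0,0,-0.31,0.39,0,1],[0,0,0,-0.32,0.39,0,1],[0,0,0,-0.47,0.31,0,1],[0,0,0,-0.47,0.31,0,1],[0,0,0,-0.48,0.3,0,1],[0,0,0,-0.5,0.08,0,1],[0,0,0,-0.5,0.08,0,1],[0,0,0,-0.48,0.08,0,1]]' >/dev/null
python3 -m inch '[[0,0,0,-0.25,-0.06,0,1],[0,0,0,-0.25,-0.06,0,1],[0,0,0,0,0,0,1],[0,0,0,0.4,0,0,1],[0,0,0,0,0,-0.4,1],[0,0,0,0,0,-0.8,1],[0,0,0,0,0,-0.8,1],[0,0,0,0,0,-0.8,1]]' >/dev/null
python3 -m inch '[[0,0,0,0,0,-0.8,1],[0,0,0,0,0,-0.8,1],[0,0,0,0,0,-0.8,0.7],[0,0,0,0,0,0,0.7],[0,0,0,0,0,0,0.7]]' >/dev/null
python3 st.py; python3 - <<'E'
from st import *
f=snap('wrist');P=cloud(f);z=P[...,2];q=S(P)
k=(z>69)&(z<80)&(q[...,0]<-100)&(q[...,0]>-210)&(q[...,1]>50)
b=np.median(q[k],0);print('pin',k.sum(),b,'q',np.arctan2(-16.5-b[0],80-b[1]))
k=(z>20)&(z<34)&(q[...,0]<-10)&(q[...,0]>-210)&(q[...,1]>40)&(q[...,1]<160);print(k.sum(),k.any() and cv2.minAreaRect(q[k].astype(np.float32)))
E
```

```text
t 13.83 stand xy [-117.2   79.9] z 136.0 world [603.3 -18.4 136. ] rot [3.141e+00 2.000e-03 3.049e+00] yawerr -0.0050 F [-0.2  0.4 -0.3] open 0.30 grip 0.0
pin 289 [-176.49723701  127.75394353] q 1.8608463830774646
2179 ((-94.466064453125, 102.78094482421875), (14.476516723632812, 177.04295349121094), 72.73265075683594)
```

The bar stands at 1.86 rad, wide open. On to the tray's outer wall.

```bash
python3 -m inch '[[0,0,0,0.06,0.4,0,0.65],[0,0,0,0.06,0.77,0,0.65],[0,0,0,0.06,0.77,0,0.65],[0,0,0,0.06,0.77,0,0.65],[0,0,0,0.06,0.77,0,0.65],[0,0,0,0.06,0.77,0,0.65],[0,0,0,0.06,0.77,0,0.65],[0,0,0,0.06,0.77,0,0.65]]' >/dev/null
python3 -m inch '[[0,0,0,0.06,0.77,0,0.65],[0,0,0,0.06,0.77,0,0.65],[0,0,0,0.06,0.77,0,0.65],[0,0,0,0.06,0.77,0,0.65],[0,0,0,0.06,0.77,0,0.65],[0,0,0,0.06,0.77,0,0.65],[0,0,0,0.06,0.77,0,0.65],[0,0,0,0.06,0.77,0,0.65]]' >/dev/null
python3 -m inch '[[0,0,0,0,0,0.5,0.65],[0,0,0,0,0,0.5,0.65],[0,0,0,0,0,0,0.65],[0,0,0,0,0,0,0.65]]' >/dev/null
python3 st.py; python3 - <<'E'
from st import *
f=snap('wrist','w5.png');P=cloud(f);z=P[...,2];q=S(P)
hsv=cv2.cvtColor(f['pixels'],cv2.COLOR_RGB2HSV);wood=(hsv[...,0]<25)&(hsv[...,1]>70)
k=wood&(z>29)&(z<35)&(q[...,0]<-230)&(q[...,1]<100)
b=cv2.minAreaRect(q[k].astype(np.float32));print('rim',k.sum(),b,np.percentile(q[k],[.5,99.5],axis=0))
k=(z>62)&(z<69)&(q[...,0]<-330)&(q[...,0]>-390)&(q[...,1]<70);print('jar_b',k.sum(),cv2.minAreaRect(q[k].astype(np.float32)))
E
python3 tips.py
```

```text
t 15.55 stand xy [-414.7   55.8] z 107.1 world [605.3 280.  107.1] rot [-3.139 -0.004  3.049] yawerr -0.0053 F [-0.7 -0.2  1.2] open 0.35 grip 0.0
rim 6857 ((-324.8863525390625, 23.004810333251953), (170.43496704101562, 120.03802490234375), 0.4976339340209961) [[-410.00783855  -37.03889162]
 [-240.90515184   82.34839751]]
jar_b 2803 ((-353.7012634277344, 16.132104873657227), (39.05247497558594, 39.00979995727539), 81.09366607666016)
tip rel z [ 8.6 11.9 14.4 20.1] world [117.6 120.8 123.3]
x [-27.3  28. ] y [-12.3   9.7] tip depth 146.09727
```

View pics/w5.png

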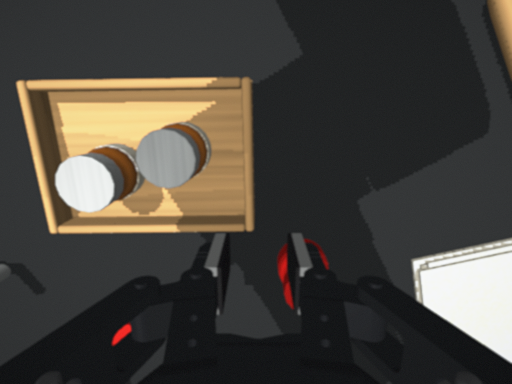

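The wrist view shows jar_b (168,155) upright and clear, and the wall (249,155) 8 mm left of the finger centre (258). The red jar (300,270) is deeper and outside the fingers' footprint. Correcting and descending.

```bash
python3 -m inch '[[0,0,0,0,-0.32,0,0.65],[0,0,0,0,0,0.6,0.65],[0,0,0,0,0,0.6,0.65],[0,0,0,0,0,0.6,0.65],[0,0,0,0,0,0.6,0.65],[0,0,0,0,0,0.6,0.65],[0,0,0,0,0,0.6,0.65],[0,0,0,0,0,0,0.65]]' >/dev/null
python3 st.py;python3 tips.py
```

```text
t 16.32 stand xy [-406.5   55.8] z 16.8 world [604.6 271.9  16.8] rot [-3.140e+00 -3.000e-03  3.049e+00] yawerr -0.0055 F [-1.5 -0.4 -1. ] open 0.35 grip 0.0
tip rel z [-12.9 -12.2 -11.8 -11.3] world [5.3 6.  6.3]
x [ 4.7 39.7] y [-13.8  13.4] tip depth 174.52481
```

```bash
python3 -m inch '[[0,0,0,0,0,0.3,0.65],[0,0,0,0,0,0.34,0.65],[0,0,0,0,0,0,0.65]]'; python3 -m inch '[[0,0,0,0,0,0,1],[0,0,0,0,0,0,1],[0,0,0,0,0,0,1],[0,0,0,0,0,0,1]]' 50; python3 st.py
```

```text
clock: 16.62
eef_pos: [605.7, 273.1, 2.3]
tcp_rot: [-3.141, -0.001, 3.049]
contact_force: [1.0, 1.0, -0.2]
opening: 0.352
grasp_force: 0.0
clock: 16.95
eef_pos: [606.6, 273.5, 3.7]
tcp_rot: [3.141, 0.001, 3.05]
contact_force: [0.6, -0.7, 0.1]
opening: 0.069
grasp_force: 49.2
t 16.95 stand xy [-408.3   57.6] z 3.7 world [606.6 273.5   3.7] rot [3.141e+00 1.000e-03 3.050e+00] yawerr -0.0044 F [ 0.6 -0.7  0.1] open 0.07 grip 49.2
```

Gripped (wall in the pads at 49 N). Sliding in gently, taking out the 23 mm offset first.

```bash
python3 -m inch '[[0,0,0,0.04,-0.1,0,1],[0,0,0,0.08,-0.2,0,1],[0,0,0,0.14,-0.3,0,1],[0,0,0,0.14,-0.36,0,1],[0,0,0,0.14,-0.36,0,1],[0,0,0,0.14,-0.36,0,1],[0,0,0,0.14,-0.36,0,1],[0,0,0,0.1,-0.36,0,1]]' 
python3 -m inch '[[0,0,0,0,-0.36,0,1],[0,0,0,0,-0.36,0,1],[0,0,0,0,-0.36,0,1],[0,0,0,0,-0.3,0,1],[0,0,0,0,-0.2,0,1],[0,0,0,0,-0.1,0,1],[0,0,0,0,0,0,1]]' >/dev/null
python3 st.py; cat > tray.py <<'E'
from st import *
f=snap('wrist');P=cloud(f);z=P[...,2];q=S(P);s=S(r.sense()['eef_pos'])
hsv=cv2.cvtColor(f['pixels'],cv2.COLOR_RGB2HSV);wood=(hsv[...,0]<25)&(hsv[...,1]>70)
k=wood&(z>28)&(z<36)&(q[...,0]<s[0]+175)&(q[...,0]>s[0]-20)
k=cv2.morphologyEx(k.astype(np.uint8),cv2.MORPH_OPEN,np.ones((2,2)))>0
print('rim',k.sum(),cv2.minAreaRect(q[k].astype(np.float32)),np.percentile(q[k],[1,99],axis=0).round(1).tolist(),np.median(z[k]))
k=(z>62)&(z<69)&(q[...,0]>s[0]-10)&(q[...,0]<s[0]+170)
c,l,st,ce=cv2.connectedComponentsWithStats(k.astype(np.uint8))
for i in range(1,c):
    if st[i,4]>150: print('jar',cv2.minAreaRect(q[l==i].astype(np.float32)),np.median(z[l==i]))
E
python3 tray.py
```

```text
clock: 17.62
eef_pos: [577.4, 215.0, 3.7]
tcp_rot: [3.141, 0.0, 3.049]
contact_force: [2.1, 4.1, 0.7]
opening: 0.071
grasp_force: 49.5
t 18.20 stand xy [-305.    33.3] z 3.6 world [573.3 172.8   3.6] rot [-3.141e+00 -1.000e-03  3.048e+00] yawerr -0.0058 F [-0.1 -0.2  5.7] open 0.07 grip 50.2
rim 11804 ((-262.7489013671875, 48.837921142578125), (221.96714782714844, 108.41580963134766), 41.48625564575195) [[nan, nan], [nan, nan]] nan
jar ((-252.47938537597656, -8.626201629638672), (39.596431732177734, 39.95444869995117), 80.9115219116211) 65.00412944195322
jar ((-281.8716125488281, 27.57117462158203), (16.622514724731445, 35.26847839355469), 86.35299682617188) 66.22933780031818
jar ((-311.8106384277344, 22.07680320739746), (6.414237022399902, 3.7930004596710205), 31.277074813842773) 65.5451998443971
jar ((-271.9925231933594, 37.58842086791992), (14.16988754272461, 7.174636363983154), 52.8087158203125) 67.84662364454576
```

```bash
cat > tray.py <<'E'
from st import *
f=snap('wrist');P=cloud(f);z=np.nan_to_num(P[...,2]);q=np.nan_to_num(S(P),nan=9999);s=S(r.sense()['eef_pos'])
hsv=cv2.cvtColor(f['pixels'],cv2.COLOR_RGB2HSV);wood=(hsv[...,0]<25)&(hsv[...,1]>70)
k=wood&(z>29.5)&(z<34)&(q[...,0]<s[0]+178)&(q[...,0]>s[0]-20)
n=q[k&(q[...,1]<s[1]-65)&(q[...,1]>s[1]-120)]
for a,b in((10,50),(50,90),(90,130),(130,165)):
    m=n[(n[:,0]>s[0]+a)&(n[:,0]<s[0]+b)]
    if len(m)>20: print('near wall x+%d..%d'%(a,b),len(m),'y edges',np.percentile(m[:,1],[3,97]).round(1))
e=q[k&(q[...,0]>s[0]+140)&(np.abs(q[...,1]-s[1]+35)<50)]
if len(e)>20: print('inner end x',np.percentile(e[:,0],[3,97]).round(1))
k=(z>62)&(z<67)&(q[...,0]>s[0]-10)&(q[...,0]<s[0]+170)
c,l,st,ce=cv2.connectedComponentsWithStats(k.astype(np.uint8))
for i in range(1,c):
    if st[i,4]>300: print('jar',[np.round(v,1) for v in cv2.minAreaRect(q[l==i].astype(np.float32))],np.median(z[l==i]).round(1))
E
python3 tray.py
```

```text
near wall x+10..50 2032 y edges [-61.4 -55. ]
near wall x+50..90 2041 y edges [-61.9 -55.4]
near wall x+90..130 442 y edges [-62.  -55.5]
jar [array([-252.3,   -8.6]), array([40.5, 39.2]), np.float64(10.1)] 65.0
jar [array([-276.8,   22. ]), array([ 6.5, 19.9]), np.float64(70.8)] 64.9
```

The tray is centred to about 1.5 mm and straight. Driving in 285 mm, then I'll check.

```bash
python3 -m inch '[[0,0,0,-0.06,-0.1,0,1],[0,0,0,0,-0.2,0,1],[0,0,0,0,-0.3,0,1],[0,0,0,0,-0.36,0,1],[0,0,0,0,-0.36,0,1],[0,0,0,0,-0.36,0,1],[0,0,0,0,-0.36,0,1],[0,0,0,0,-0.36,0,1]]' >/dev/null
python3 -m inch '[[0,0,0,0,-0.36,0,1],[0,0,0,0,-0.36,0,1],[0,0,0,0,-0.36,0,1],[0,0,0,0,-0.36,0,1],[0,0,0,0,-0.36,0,1],[0,0,0,0,-0.36,0,1],[0,0,0,0,-0.36,0,1],[0,0,0,0,-0.36,0,1]]' | grep force
python3 st.py
python3 -m inch '[[0,0,0,0,-0.36,0,1],[0,0,0,0,-0.36,0,1],[0,0,0,0,-0.36,0,1],[0,0,0,0,-0.36,0,1],[0,0,0,0,-0.3,0,1],[0,0,0,0,-0.2,0,1],[0,0,0,0,-0.1,0,1],[0,0,0,0,0,0,1]]' |grep force
python3 st.py; python3 tray.py
```

```text
contact_force: [1.1, 7.7, 5.2]
grasp_force: 50.1
t 19.63 stand xy [-174.2   34.3] z 3.6 world [562.9  42.3   3.6] rot [ 3.141 -0.     3.049] yawerr -0.0055 F [1.1 7.7 5.2] open 0.06 grip 50.1
contact_force: [1.2, 2.0, 5.8]
grasp_force: 50.2
t 20.30 stand xy [-122.8   33.9] z 3.6 world [558.   -8.9   3.6] rot [ 3.141 -0.     3.048] yawerr -0.0057 F [1.2 2.  5.8] open 0.07 grip 50.2
near wall x+10..50 2024 y edges [-60.9 -54.6]
near wall x+50..90 2060 y edges [-61.4 -54.9]
near wall x+90..130 427 y edges [-61.5 -55. ]
jar [array([-70. ,  -8.1]), array([40.1, 39.4]), np.float64(33.2)] 65.0
jar [array([-94.5,  22.1]), array([ 7., 20.]), np.float64(71.5)] 64.9
```

```bash
python3 -m inch '[[0,0,0,0,-0.1,0,1],[0,0,0,0,-0.2,0,1],[0,0,0,0,-0.32,0,1],[0,0,0,0,-0.36,0,1],[0,0,0,0,-0.36,0,1],[0,0,0,0,-0.36,0,1],[0,0,0,0,-0.36,0,1],[0,0,0,0,-0.36,0,1]]' >/dev/null
python3 st.py
python3 -m inch '[[0,0,0,0,-0.36,0,1],[0,0,0,0,-0.36,0,1],[0,0,0,0,-0.36,0,1],[0,0,0,0,-0.36,0,1],[0,0,0,0,-0.3,0,1],[0,0,0,0,-0.2,0,1],[0,0,0,0,-0.1,0,1],[0,0,0,0,0,0,1]]' |grep force
python3 st.py; python3 tray.py
```

```text
t 21.02 stand xy [-62.9  33.4] z 3.6 world [552.3 -68.4   3.6] rot [ 3.141e+00 -1.000e-03  3.049e+00] yawerr -0.0056 F [1.1 8.7 6.9] open 0.06 grip 50.3
contact_force: [-0.4, 2.7, 6.9]
grasp_force: 50.4
t 21.68 stand xy [-11.5  33. ] z 3.6 world [ 547.4 -119.6    3.6] rot [ 3.141e+00 -1.000e-03  3.048e+00] yawerr -0.0058 F [-0.4  2.7  6.9] open 0.07 grip 50.4
near wall x+10..50 2389 y edges [-68.8 -55.5]
near wall x+50..90 2384 y edges [-69.  -55.8]
near wall x+90..130 500 y edges [-69. -56.]
jar [array([41.2, -8.9]), array([40.3, 39.3]), np.float64(9.4)] 65.0
jar [array([16.8, 21.5]), array([ 6.5, 19.9]), np.float64(71.2)] 65.0
```

About 13 mm left. I'll creep in until the stop shows in the force.

```bash
python3 -m inch '[[0,0,0,0,-0.08,0,1],[0,0,0,0,-0.08,0,1],[0,0,0,0,-0.08,0,1],[0,0,0,0,-0.08,0,1],[0,0,0,0,-0.08,0,1],[0,0,0,0,0,0,1]]' |grep contact; python3 st.py
python3 -m inch '[[0,0,0,0,-0.04,0,1],[0,0,0,0,-0.04,0,1],[0,0,0,0,0,0,1]]' |grep contact; python3 st.py
```

```text
contact_force: [0.8, 5.8, 8.9]
t 22.23 stand xy [-2.1 32.9] z 3.6 world [ 546.5 -129.     3.6] rot [ 3.141e+00 -1.000e-03  3.048e+00] yawerr -0.0057 F [0.8 5.8 8.9] open 0.07 grip 50.4
contact_force: [0.7, 7.3, 7.2]
t 22.48 stand xy [-0.4 32.9] z 3.6 world [ 546.3 -130.7    3.6] rot [ 3.141e+00 -1.000e-03  3.049e+00] yawerr -0.0056 F [0.7 7.3 7.2] open 0.07 grip 50.5
```

```bash
python3 -m inch '[[0,0,0,0,-0.04,0,1],[0,0,0,0,-0.04,0,1],[0,0,0,0,0,0,1]]' |grep contact; python3 st.py
```

```text
contact_force: [0.6, 7.5, 7.0]
t 22.73 stand xy [ 1.6 32.9] z 3.6 world [ 546.1 -132.7    3.6] rot [ 3.140e+00 -1.000e-03  3.048e+00] yawerr -0.0056 F [0.6 7.5 7. ] open 0.07 grip 50.5
```

```bash
for i in 1; do python3 -m inch '[[0,0,0,0,-0.06,0,1],[0,0,0,0,-0.06,0,1],[0,0,0,0,0,0,1]]' |grep contact; done; python3 st.py
python3 - <<'E'
from st import *
f=load('wrist')
E
python3 tray.py
```

```text
contact_force: [1.8, 16.1, 9.1]
t 22.98 stand xy [ 3.5 32.8] z 3.6 world [ 545.9 -134.6    3.6] rot [ 3.139e+00 -1.000e-03  3.048e+00] yawerr -0.0064 F [ 1.8 16.1  9.1] open 0.07 grip 50.8
near wall x+10..50 2388 y edges [-68.9 -55.6]
near wall x+50..90 2386 y edges [-69. -56.]
near wall x+90..130 490 y edges [-69.1 -56.2]
jar [array([56.2, -9.1]), array([40.1, 39.3]), np.float64(55.3)] 65.0
jar [array([31.9, 21.4]), array([ 6.7, 19.9]), np.float64(70.1)] 65.0
jar [array([14.5, 20.9]), array([ 4.3, 12.6]), np.float64(73.5)] 64.5
```

Force is rising at the expected depth. One more small push to seat it square, then release and lift.

```bash
python3 -m inch '[[0,0,0,0,-0.06,0,1],[0,0,0,0,-0.04,0,1],[0,0,0,0,0,0,1]]' |grep contact; python3 st.py
python3 -m inch '[[0,0,0,0,0,0,0.7],[0,0,0,0,0,0,0.7],[0,0,0,0,0,0,0.7],[0,0,0,0,0,-0.2,0.7],[0,0,0,0,0,-0.6,0.7],[0,0,0,0,0,-0.8,0.7],[0,0,0,0,0,-0.8,0.7],[0,0,0,0,0,-0.8,0.7]]' |grep contact
python3 -m inch '[[0,0,0,0.4,0.8,-0.4,1],[0,0,0,0.4,0.8,0,1],[0,0,0,0.4,0.8,0,1],[0,0,0,0.4,0.8,0,1],[0,0,0,0,0,0,1],[0,0,0,0,0,0,1]]' >/dev/null
python3 st.py; python3 - <<'E'
from st import *
f=snap('wrist','w6.png');P=cloud(f);z=np.nan_to_num(P[...,2]);q=np.nan_to_num(S(P),nan=9999)
hsv=cv2.cvtColor(f['pixels'],cv2.COLOR_RGB2HSV);wood=(hsv[...,0]<25)&(hsv[...,1]>70)
k=wood&(z>29)&(z<34)&(q[...,0]<60)&(q[...,0]>-60)&(np.abs(q[...,1])<64)
for a,b in((-55,-30),(-30,0),(0,30),(30,55)):
    m=k&(q[...,1]>a)&(q[...,1]<b)&(q[...,0]<20)
    if m.sum()>10: print('outer end at y',a,b,m.sum(),np.percentile(q[m][:,0],[3,97]).round(1))
m=(z>42)&(z<47)&wood&(np.abs(np.abs(q[...,1])-77)<8); 
for s_ in(-1,1):
    mm=m&(q[...,1]*s_>0); print('panel front',mm.sum(), mm.any() and np.percentile(q[mm][:,0],1).round(1))
E
```

```text
contact_force: [4.6, 31.9, 9.7]
t 23.28 stand xy [ 3.7 32.7] z 3.6 world [ 545.8 -134.7    3.6] rot [ 3.136e+00 -2.000e-03  3.047e+00] yawerr -0.0073 F [ 4.6 31.9  9.7] open 0.07 grip 51.1
contact_force: [-0.0, 0.7, -0.5]
t 24.45 stand xy [-72.6  -6.4] z 93.6 world [513.5 -55.3  93.6] rot [-3.141 -0.     3.051] yawerr -0.0035 F [0.1 0.1 0.5] open 0.00 grip 0.0
outer end at y -55 -30 129 [-1.   1.2]
outer end at y -30 0 141 [-0.7  1.4]
outer end at y 0 30 128 [-0.4  1.6]
outer end at y 30 55 127 [-0.3 17.9]
panel front 3152 -2.2
panel front 871 33.6
```

View pics/w6.png

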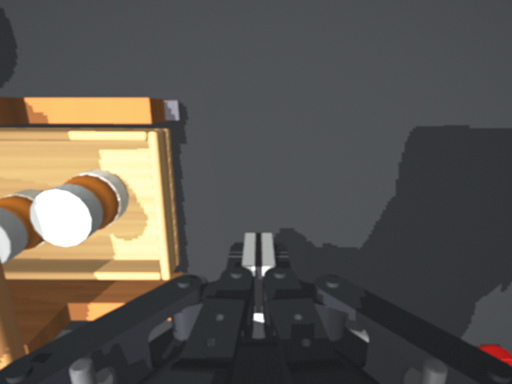

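The wrist view shows the tray in the stand, jars upright, outer wall (160,200) just inside the panel's end. By measurement it is 1.8 mm inside the mouth against 2 nominal, so it is home. Now I'll go behind the open bar and push it shut.

```bash
python3 -m inch '[[0,0,0,-0.77,0.25,0,1],[0,0,0,-0.77,0.25,0,1],[0,0,0,-0.77,0.25,0,1],[0,0,0,-0.77,0.25,0,1],[0,0,0,-0.77,0.25,0,1],[0,0,0,-0.77,0.25,0,1],[0,0,0,-0.77,0.25,0,1],[0,0,0,-0.8,0.25,0,1]]' >/dev/null
python3 -m inch '[[0,0,0,0,0,0,1],[0,0,0,0,0,0,1]]' >/dev/null
python3 st.py; python3 - <<'E'
from st import *
f=snap('wrist');P=cloud(f);z=np.nan_to_num(P[...,2]);q=np.nan_to_num(S(P),nan=9999)
k=(z>69)&(z<80)&(q[...,0]<-100)&(q[...,0]>-210)&(q[...,1]>50)
b=np.median(q[k],0);print('pin',k.sum(),b,'q',np.arctan2(-16.5-b[0],80-b[1]))
E
```

```text
t 25.33 stand xy [-120.7  150. ] z 92.9 world [673.5 -21.1  92.9] rot [-3.141  0.     3.049] yawerr -0.0055 F [ 0.  -0.9 -0.1] open -0.00 grip 0.0
pin 529 [-175.90967888  128.5543587 ] q 1.8664574413208603
```

```bash
python3 -m inch '[[0,0,0,0,0,0.5,1],[0,0,0,0,0,0.75,1],[0,0,0,0,0,0.75,1],[0,0,0,0,0,0.75,1],[0,0,0,0,0,0.75,1],[0,0,0,0,0,0,1]]' >/dev/null; python3 st.py
python3 -m inch '[[0,0,0,0.38,0.1,0,1],[0,0,0,0.38,0.1,0,1],[0,0,0,0.42,0.11,0,1],[0,0,0,0.42,0.11,0,1],[0,0,0,0.42,0.12,0,1],[0,0,0,0.42,0.12,0,1]]' |grep contact
python3 -m inch '[[0,0,0,0.47,-0.05,0,1],[0,0,0,0.47,-0.05,0,1],[0,0,0,0.47,-0.06,0,1],[0,0,0,0.47,-0.06,0,1],[0,0,0,0.42,-0.23,0,1],[0,0,0,0.42,-0.23,0,1],[0,0,0,0.41,-0.23,0,1],[0,0,0,0.41,-0.23,0,1]]' |grep contact
python3 st.py
python3 -m inch '[[0,0,0,0.3,-0.38,0,1],[0,0,0,0.3,-0.38,0,1],[0,0,0,0.3,-0.38,0,1],[0,0,0,0.29,-0.38,0,1],[0,0,0,0.11,-0.3,0,1],[0,0,0,0.11,-0.3,0,1],[0,0,0,0,0,0,1]]' |grep contact
python3 st.py;  python3 - <<'E'
from st import *
f=snap('wrist');P=cloud(f);z=np.nan_to_num(P[...,2]);q=np.nan_to_num(S(P),nan=9999)
k=(z>69)&(z<80)&(q[...,0]<0)&(q[...,0]>-140)&(q[...,1]<-50)&(q[...,1]>-110)
b=np.median(q[k],0);print('pin',k.sum(),b,'q',np.arctan2(-16.5-b[0],80-b[1]))
E
```

```text
t 25.88 stand xy [-120.9  145.2] z 1.4 world [668.7 -20.4   1.4] rot [-3.141 -0.007  3.049] yawerr -0.0053 F [-1.3  0.  -0.1] open -0.00 grip 0.0
contact_force: [0.8, 0.5, -0.4]
contact_force: [2.3, 0.1, 0.0]
t 27.05 stand xy [-109.9   -1.2] z 6.0 world [521.9 -18.6   6. ] rot [-3.142e+00  1.000e-03  3.049e+00] yawerr -0.0048 F [2.3 0.1 0. ] open -0.00 grip 0.4
contact_force: [0.3, 0.5, -0.3]
t 27.63 stand xy [-56.2 -36.6] z 5.8 world [482.  -69.    5.8] rot [-3.141e+00 -1.000e-03  3.048e+00] yawerr -0.0059 F [ 0.3  0.5 -0.3] open -0.00 grip 0.0
pin 1727 [-43.73679063 -85.03394382] q 0.1635631313782722
```

Bar at 0.16 rad. Pressing the last bit slowly.

```bash
python3 -m inch '[[0,0,0,0,-0.15,0,1],[0,0,0,0,-0.15,0,1],[0,0,0,0,-0.15,0,1],[0,0,0,0,-0.12,0,1],[0,0,0,0,-0.1,0,1],[0,0,0,0,0,0,1]]' |grep contact; python3 st.py
python3 -m inch '[[0,0,0,0,-0.06,0,1],[0,0,0,0,-0.04,0,1],[0,0,0,0,0,0,1]]' |grep contact; cat > pin.py <<'E'
from st import *
f=snap('wrist');P=cloud(f);z=np.nan_to_num(P[...,2]);q=np.nan_to_num(S(P),nan=9999)
k=(z>69)&(z<80)&(q[...,0]<20)&(q[...,0]>-140)&(q[...,1]<-50)&(q[...,1]>-110)
b=np.median(q[k],0);print('pin',k.sum(),b,'q',np.arctan2(-16.5-b[0],80-b[1]))
E
python3 st.py; python3 pin.py
```

```text
contact_force: [0.2, -0.3, -0.4]
t 28.18 stand xy [-40.4 -35.9] z 5.8 world [481.2 -84.8   5.8] rot [-3.141  0.     3.049] yawerr -0.0050 F [ 0.2 -0.3 -0.4] open 0.00 grip 0.0
contact_force: [-0.1, 0.5, -0.1]
t 28.43 stand xy [-38.2 -36.1] z 5.8 world [480.9 -87.    5.8] rot [-3.142 -0.     3.049] yawerr -0.0048 F [-0.1  0.5 -0.1] open -0.00 grip 0.0
pin 1758 [-21.79633186 -87.17740221] q 0.03167031497885674
```

```bash
python3 -m inch '[[0,0,0,0,-0.06,0,1],[0,0,0,0,-0.06,0,1],[0,0,0,0,0,0,1]]' |grep contact; python3 st.py; python3 pin.py
python3 -m inch '[[0,0,0,0,-0.05,0,1],[0,0,0,0,0,0,1]]' |grep contact; python3 st.py; python3 pin.py
```

```text
contact_force: [-0.7, 0.3, -0.1]
t 28.73 stand xy [-35.2 -36.1] z 5.8 world [480.6 -90.    5.8] rot [-3.142 -0.     3.049] yawerr -0.0048 F [-0.7  0.3 -0.1] open 0.00 grip 0.0
pin 1776 [-17.67908392 -87.19222347] q 0.007052148426145094
contact_force: [0.3, 3.6, 0.4]
t 28.95 stand xy [-34.3 -36.1] z 5.8 world [480.6 -90.9   5.8] rot [3.141 0.    3.049] yawerr -0.0053 F [0.3 3.6 0.4] open -0.00 grip 1.7
pin 1777 [-16.77960837 -87.26660509] q 0.0016716314246023965
```

Contact with the stop: 3.6 N, 0.00 rad. One more small press, then back off straight out and up, and check.

```bash
python3 -m inch '[[0,0,0,0,-0.05,0,1],[0,0,0,0,0,0,1]]' |grep contact
python3 -m inch '[[0,0,0,0,0.2,0,1],[0,0,0,0,0.5,0,1],[0,0,0,0,0.6,0,1],[0,0,0,0,0.3,-0.5,1],[0,0,0,0,0,-0.8,1],[0,0,0,0,0,-0.8,1],[0,0,0,0,0,-0.8,1],[0,0,0,0,0,-0.8,1]]' >/dev/null
python3 -m inch '[[0,0,0,0,0.8,-0.8,1],[0,0,0,0,0.8,-0.8,1],[0,0,0,0,0.8,-0.8,1],[0,0,0,0,0.8,0,1],[0,0,0,0,0.8,0,1],[0,0,0,0,0,0,1],[0,0,0,0,0,0,1],[0,0,0,0,0,0,1]]' >/dev/null
python3 st.py; python3 pin.py
python3 -c "
from h import *
snap('scene','s9.png');a=cv2.imread('pics/s9.png')[90:310,100:400];cv2.imwrite('pics/s9c.png',cv2.resize(a,None,fx=2.6,fy=2.6,interpolation=2))"
```

```text
contact_force: [1.6, 12.1, 0.1]
t 30.50 stand xy [-172.4  -35.7] z 158.1 world [493.   46.6 158.1] rot [-3.141 -0.     3.05 ] yawerr -0.0042 F [0.6 0.  0.4] open 0.01 grip 0.0
pin 291 [-18.2842841  -86.71242338] q 0.01070235763822485
```

View pics/s9c.png

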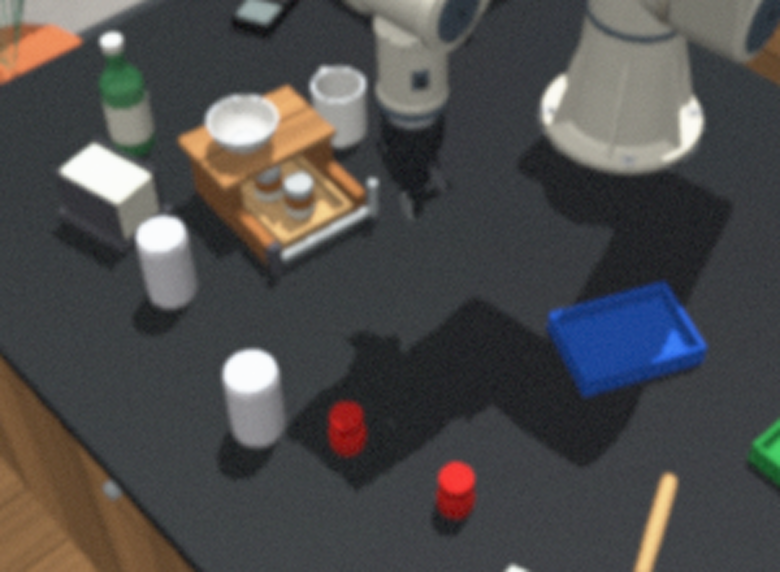

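The scene crop shows the tray in the stand with both jars upright (268,180 and 298,193) and the bar shut across the mouth (325,235). The bystanders are unmoved and the gripper is clear. Handing in.

```bash
python3 -c "
from rig import r
print(r.sign_off())"
```

```text
the job is handed in; nothing more can be done
None
```

The tray is home against the back stop with both jars upright, the bar is shut in front of it (within about 0.01 rad), nothing else looks moved, and the job is handed in at about 31 s; a first attempt at the bar passed over it without touching it, because the fingertips sit higher than reported.

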